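# Click the stock indicator on to the red reorder tooth

### The arm

A 7-joint arm with a two-finger parallel gripper is mounted at the origin on the work surface. World frame = base frame: x ahead of the robot, y to its left, z up, the work surface at z = 0. Lengths are in m, angles in rad, forces in N, time in s.
With the tool pointing down it reaches from about 0.425 to 0.875 m from the base axis. Payload 4.7 kg.
Tool frame: the origin (TCP) lies on the centre line of the jaws, within the pads' length; the fingertips stand 22 mm ahead of it and the grasp point (between the pads) lies 3 mm ahead of it (ctrl.tcp_to_tips is the z of the fingertips in the tool frame, in m); z points along the fingers, y is the direction in which the jaws open and shut (so a half turn about z gives the same grasp; the last joint's range is limited). The gripper opens to 87 mm and grips with 3 to 60 N. Pads are 19 mm wide; open, the fingers measure 117 mm over their backs; the gripper's body (75 mm by 190 mm) begins 51 mm behind the grasp point.
Start: joints at [1.236, 0.321, -0.07, 1.45, 0.023, 1.371, -0.057], TCP at [0.222, -0.611, 0.222] pointing down, gripper open.
Joint ranges: [-2.86, 2.86], [-0.3, 2.09], [-1.38, 1.24], [0.06, 2.45], [-1.56, 4.7], [0.09, 2.05], [-2.69, 2.69]. Speed limits (rad/s): [2.57, 2.57, 3.14, 3.14, 3.14, 3.14, 3.14].

### API

Orientations are given as a rotation vector (axis times angle).
In Python, from bench import ctrl, cams gives the robot as it stands.
- The arm moves only by the tool move_arm, never from a script. Its argument "deltas" is a list of rows, each an object with "linear": the shift along the tool's x, y, z as a fraction of full scale, a list of three; "turn": the turn, a rotation vector about the tool's x, y, z as a fraction of full scale, a list of three; "claw": the closure, from 0 (fully open) to 1 (shut). In form: [{"linear": [tx, ty, tz], "turn": [wx, wy, wz], "claw": claw}, ...]. A call has 1 to 20 rows; each row shifts and turns the commanded pose from where the row before left it, along the tool's axes as they then stand; what a row does not reach is not made up. Full scale, the value 1, is 0.03 m for a shift and 4 degrees for a turn. A row lasts 1/12 s, in which the tool goes at most 41.7 mm and 7.16 degrees, less where a joint would pass 70% of its speed; a pose out of reach is approached as far as the arm can. A call with a number of a shift or a turn outside -1 to 1 is refused whole. A call with a gripper value outside its range is refused whole. The fingers move at their own pace and stop on an object; "grip_force" is the grip in N (left out, the last holds). Time passes only in rows, so rows that do not move let the fingers close. It gives the time, the measured TCP pose, the force and the opening at its end, in the units of the state.
- ctrl.get_state(): the state, without advancing time (a new reading comes with each control period).
- cams.get_image(name): name is "side" or "top"; returns a dict with "image" (384x512x3 uint8, red, green, blue), "K" (3x3 intrinsics, pixels), "k1" (the pictures are not rectified: a ray, as slopes to the right and down, at radius r is drawn at 1 + k1 r^2 times it, then the intrinsics apply), "world_from_camera" (4x4, takes a point from camera to world coordinates). Camera axes: x right, y down, z forward; pixel columns grow to the right and rows downward; lengths in m; the calibration is good to about 2 mm. A picture is of the moment at which its call begins. There is no depth.
- ctrl.close_job(): hands the job in, once; it reports no verdict.
The state is a dict: "time": time; "joint_positions": joint angles; "qd": joint speeds; "joint_torque": joint torques, N m; "position": TCP position; "tool_rot": TCP orientation; "ft_force": force on the tool from outside, world axes, zero at the start; "torque": the same for the moment, N m; "grip_width": opening from 0.0 (shut) to 1.0 (fully open).
Only numpy, scipy, OpenCV 4.12 (cv2) and the standard library are available. Lean on these libraries where they do the work, as an engineer would, in place of code of your own. Each camera call takes 0.05 s, during which the arm holds its last target. There are 200 camera calls.

### The job

This part has run down to its reorder level: with a fingertip, flick the stock indicator's thumbwheel forward (its top moving away from the robot) click by click, letting it settle with the yellow tooth upright before the last flick, until the red tooth stands upright between the two white pointer marks, never going past it. Only push the wheel: do not lift the indicator, tip it or shove it along the table, and leave the bin, the carton and the jar where they are.

Things in the scene. Friction and masses are not known exactly. Their poses are not given: they have to be found in the camera images.
- indicator: Free-standing stock indicator, about 2 kg. Origin: centre of its underside. x axis = forward, the way the wheel's top is pushed; y along the axle; z up. Dark base plate 150 (x) by 100 (y) by 12 mm. Two upright blue cheeks, 84 mm long (x), between 19 and 29 mm from the middle on either side (y), tops at 92 mm; a white pointer mark on each at x = 0, its top at 97 mm.
- axle (a point): Centre of the thumbwheel, between the cheeks, 72 mm above the table over the indicator's origin. Grey hub of 28 mm radius; six straight radial teeth 60 degrees apart, 6 mm thick, 28 mm wide, tips 50 mm from the axle. When one tooth is upright its neighbours lie 60 degrees from it: their tips are 43 mm away in x and at most 100 mm above the table.
- pointer (a point): Where the tip of the upright tooth stands at each click position: mid-width of the wheel, 122 mm above the table, straight above the axle. A closed fingertip up to 30 mm thick fits behind the upright tooth.
- wheel (a joint): Wheel angle, rad: 0 = red tooth upright, negative before, grows as the top goes forward. A spring detent clicks every 1.047 (60 degrees) and pulls to the nearest click, so a tooth pushed over 30 degrees goes on by itself. 2 to 6 N at a tooth's tip. Starts 2 to 4 clicks short; stop just beyond 4 short. Order of upright teeth: black (4 clicks to go), blue (3), green (2), yellow (1), red (0), white.
- bin: Bystander: open blue parts bin with some metal bits in it, 110 by 95 mm, 55 mm tall. Origin: centre of its underside. Not to be moved.
- carton: Bystander: small cardboard carton with a paper band, 70 by 90 mm, 50 mm tall. Origin: centre of its underside. Not to be moved.
- jar: Bystander: jar with an orange cap, 52 mm across, 75 mm tall. Origin: centre of its underside. Not to be moved.
Mind the look-alikes: they are no part of the job. What is shaped like the indicator but purple is not meant.

How it is judged:
On the way, in this order (a step that is already met when the one before it is completed fails the run):
1. the fingers push on the indicator's wheel while it is still more than a click short (contact force between the fingers and indicator above 0.5 N and value of joint wheel below -1.67 rad), for 0.02 s.
2. the wheel comes to rest one click short, the yellow tooth upright (value of joint wheel between -1.247 and -0.847 rad and velocity of joint wheel between -0.3 and 0.3 rad/s), for 0.15 s.
At the end, for the whole second after the job is handed in: The wheel is at rest in the click position with the red tooth upright (within 0.15 rad), the indicator stands flat on the table within 30 mm of where it started, and bin, carton and jar are within 20 mm of where they were (value of joint wheel between -0.15 and 0.15 rad and velocity of joint wheel between -0.1 and 0.1 rad/s and distance of indicator from where it was at the start of the episode below 0.03 m and angle between indicator's own z axis and vertical below 0.05 rad and linear speed of indicator below 0.01 m/s and distance of each of bin, carton, jar from where it was at the start of the episode below 0.02 m); the robot touches nothing.
It fails at once if the wheel went past the red tooth (more than 0.6 rad beyond) (value of joint wheel above 0.6 rad).
It fails at once if the indicator was lifted (more than 12 mm) or tipped (more than 0.15 rad) (height (world z) of indicator above 0.012 m or angle between indicator's own z axis and vertical above 0.15 rad).
It fails at once if the indicator was shoved more than 30 mm (distance of indicator from where it was at the start of the episode above 0.03 m).
It fails at once if the bin, the carton or the jar was moved or lifted more than 20 mm (distance of any of bin, carton, jar from where it was at the start of the episode above 0.02 m).
It also fails if it takes over 51 s, if anything falls off the work surface, if the arm or the gripper's body presses on something with over 40 N, if the wrist force passes 120 N, or if a joint passes its speed limit or range.

## Working session

There is one attempt and no reset: what is moved stays moved. The work goes in short steps, Python scripts to look and compute and a tool call to move; the robot and the scene stay as the last step left them, time stands still between calls to the robot, and variables do not carry over. Pictures are saved under pics/ and viewed, about 8 in all and at most 12, crops included, and the job is handed in when it is done.

Besides the shell and the picture viewer there is one more tool, called as name(argument=value, ...), one argument or row to a line, values as JSON. move_arm: Moves the arm, as the interface text tells. Shift numbers are shares of 0.03 m and turn numbers shares of 4 degrees, none past 1 either way. Its arguments: {"type":"object","properties":{"deltas":{"type":"array"},"grip_force":{"type":"number"}},"required":["deltas"]}

```bash
mkdir -p pics
cat > h.py <<'E'
import numpy as np, cv2
from bench import ctrl, cams
def shot(n,f,crop=None,s=1):
    d=cams.get_image(n); im=d["image"][:,:,::-1].copy()
    if crop: x0,y0,x1,y1=crop; im=im[y0:y1,x0:x1]
    if s!=1: im=cv2.resize(im,None,fx=s,fy=s,interpolation=cv2.INTER_CUBIC)
    cv2.imwrite("pics/"+f,im); return d
def ray(d,u,v):
    K=d["K"]; a=np.array([(u-K[0,2])/K[0,0],(v-K[1,2])/K[1,1]]); b=a.copy()
    for _ in range(30): b=a/(1+d["k1"]*(b@b))
    T=d["world_from_camera"]; return T[:3,3],T[:3,:3]@np.array([b[0],b[1],1])
def atz(d,u,v,z):
    o,r=ray(d,u,v); return o+r*(z-o[2])/r[2]
def proj(d,p):
    T=d["world_from_camera"]; c=T[:3,:3].T@(np.array(p)-T[:3,3]); b=c[:2]/c[2]; b=b*(1+d["k1"]*(b@b))
    K=d["K"]; return K[0,0]*b[0]+K[0,2],K[1,1]*b[1]+K[1,2]
E
python3 - <<'E'
from h import *
s=ctrl.get_state(); print(s, ctrl.tcp_to_tips)
for n in("top","side"):
    d=shot(n,n+"0.png",s=1.5); print(n,d["world_from_camera"].round(3),d["K"],d["k1"])
E
```

```text
{'time': 0.0, 'joint_positions': array([ 1.23608653,  0.32185435, -0.07004437,  1.45169305,  0.02263136,
        1.37075602, -0.0569067 ]), 'qd': array([-0.00126018,  0.00041111,  0.00062989,  0.00069868,  0.00141883,
       -0.00026914, -0.00014869]), 'joint_torque': array([-1.06649820e-04, -4.91288853e+01, -4.03957246e-01, -3.12527061e+01,
       -6.38999976e-02,  4.36241738e-02,  1.89007865e-04]), 'position': array([ 0.2218883 , -0.61037106,  0.22113177]), 'tool_rot': array([-3.09209870e+00, -5.44799881e-01,  7.39565264e-04]), 'ft_force': array([ 1.03147478,  0.47721805, -0.92000417]), 'torque': array([-0.0055869 , -0.00604714,  0.00269963]), 'grip_width': 0.997141572169031} 0.022
top [[ 0.014 -0.983  0.183  0.357]
 [-1.    -0.019 -0.025  0.055]
 [ 0.028 -0.183 -0.983  1.152]
 [ 0.     0.     0.     1.   ]] [[488.44359146   0.         254.21442267]
 [  0.         488.44359146 186.88216665]
 [  0.           0.           1.        ]] -0.038579152876460056
side [[ 0.923 -0.234  0.304  0.302]
 [-0.383 -0.601  0.702 -0.58 ]
 [ 0.018 -0.764 -0.644  0.642]
 [ 0.     0.     0.     1.   ]] [[417.68009701   0.         257.40777652]
 [  0.         417.68009701 191.39766379]
 [  0.           0.           1.        ]] -0.034976057958277844
```

View pics/top0.png

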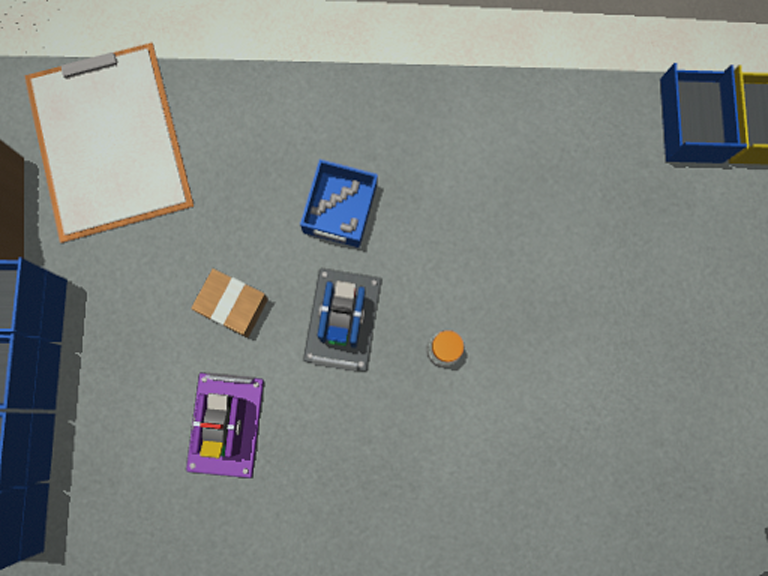

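View pics/side0.png

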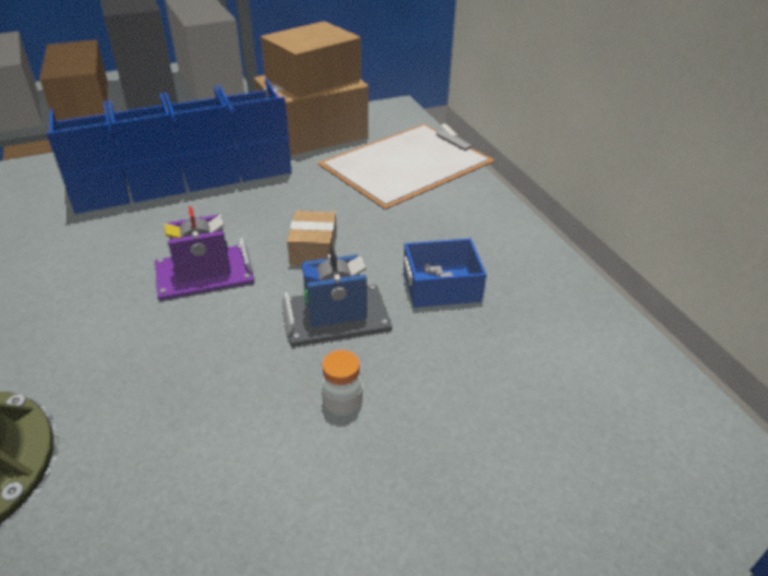

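The top view shows the grey-based indicator with plate corners near (321,269), (382,277), (370,371) and (304,363), and its marks at (323,311) and (359,315), all in 1.5x pixels. The black tooth is upright with blue behind and white ahead, so there are 4 clicks to go. The purple look-alike is at (225,425).

Run:
```python
from h import *
d=shot("top","top1.png",(195,170,265,255),8); e=shot("side","side1.png",(180,150,270,235),8)
P=[atz(d,u/1.5,v/1.5,.012) for u,v in((321,269),(382,277),(370,371),(304,363))]
for p in P: print(p.round(4))
print("ctr",np.mean(P,0)); f=(P[0]+P[1]-P[2]-P[3]); print("yaw",np.degrees(np.arctan2(f[1],f[0])), np.linalg.norm(P[0]-P[3]),np.linalg.norm(P[0]-P[1]))
M=[atz(d,u/1.5,v/1.5,.097) for u,v in((323,311),(359,315))]; print(M,np.mean(M,0))
print([atz(d,u/1.5,v/1.5,z).round(3) for u,v,z in((340,204,.03),(230,302,.05),(448,346,.075))])
```

```text
[0.5862 0.1222 0.012 ]
[0.5751 0.0253 0.012 ]
[0.4266 0.0418 0.012 ]
[0.4373 0.1442 0.012 ]
ctr [0.50629822 0.08339146 0.012     ]
yaw -7.372586177758945 0.1505145277407402 0.09752180759186818
[array([0.50697737, 0.1125085 , 0.097     ]), array([0.50207703, 0.06015938, 0.097     ])] [0.5045272  0.08633394 0.097     ]
[array([0.688, 0.094, 0.03 ]), array([0.525, 0.256, 0.05 ]), array([ 0.461, -0.072,  0.075])]
```

View pics/top1.png

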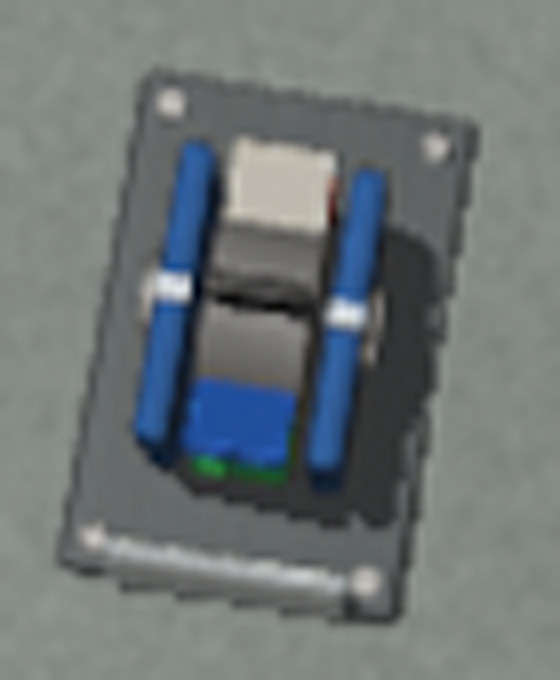

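View pics/side1.png

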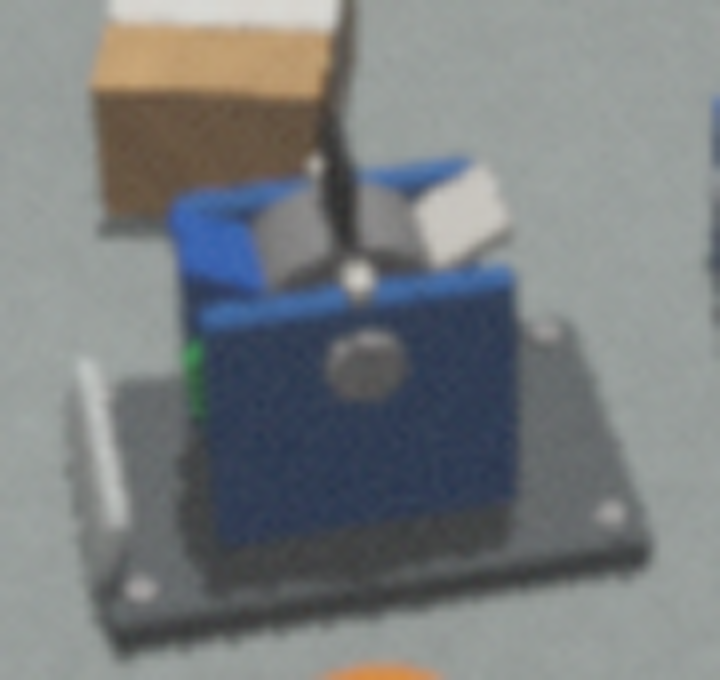

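Run:
```python
from h import *
from scipy.optimize import least_squares as L
d=cams.get_image("top"); e=cams.get_image("side")
c=lambda l,o:[(o[0]+u/8,o[1]+v/8) for u,v in l]
# model pts: plate corners (z .012), mark tops, cheek ends
mod=[(.075,.05,.012),(.075,-.05,.012),(-.075,-.05,.012),(-.075,.05,.012),(0,.024,.097),(0,-.024,.097)]
px=c([(145,70),(480,125),(400,625),(60,568),(173,285),(348,312)],(195,170))
mod2=[(.075,-.05,.012),(-.075,-.05,.012),(0,.0,.122),(0,-.024,.097),(0,.024,.097)]
px2=c([(652,545),(115,632),(330,100),(357,268),(316,155)],(180,150))
def W(p,m):
    C,S=np.cos(p[2]),np.sin(p[2]); return (p[0]+C*m[0]-S*m[1],p[1]+S*m[0]+C*m[1],m[2])
def r(p,side): 
    a=[np.subtract(proj(d,W(p,m)),q) for m,q in zip(mod,px)]
    b=[np.subtract(proj(e,W(p,m)),q) for m,q in zip(mod2,px2)]
    return np.ravel(a+b if side==2 else (b if side else a))
for s in(0,1,2):
    q=L(r,[.505,.085,-.13],args=(s,)); print(q.x,np.degrees(q.x[2]),q.fun.round(1))
from scipy.spatial.transform import Rotation as R
print(R.from_rotvec(ctrl.get_state()["tool_rot"]).as_matrix().round(3))
```

```text
[ 0.50666804  0.08519766 -0.14143507] -8.10363241917917 [ 0.1 -0.2 -0.3 -0.4 -0.3 -0.3 -0.3  0.   0.4  0.3  0.3  0.4]
[ 0.50827768  0.08515381 -0.13216004] -7.5722124369516814 [ 0.2 -2.5 -1.  -1.7  0.5  4.4 -0.2 -0.2  0.5  0.3]
[ 0.50748705  0.08508822 -0.1370471 ] -7.852220325050169 [-0.  -0.4 -0.3 -0.9 -0.  -0.7 -0.1 -0.2  0.4  0.   0.3  0.  -0.2 -2.2
 -1.5 -1.7  0.1  4.5 -0.6 -0.   0.2  0.4]
[[ 0.94   0.342 -0.   ]
 [ 0.342 -0.94   0.001]
 [-0.    -0.001 -1.   ]]
```

move_arm(
  deltas=[
    {"linear":[0,0,0],"turn":[0,0,1],"claw":1},
    {"linear":[0,0,0],"turn":[0,0,1],"claw":1},
    {"linear":[0,0,0],"turn":[0,0,1],"claw":1},
    {"linear":[0,0,0],"turn":[0,0,1],"claw":1},
    {"linear":[0,0,0],"turn":[0,0,1],"claw":1},
    {"linear":[0,0,0],"turn":[0,0,1],"claw":1},
    {"linear":[0,0,0],"turn":[0,0,1],"claw":1},
    {"linear":[0.59,-0.53,0],"turn":[0,0,0],"claw":1},
    {"linear":[0.59,-0.53,0],"turn":[0,0,0],"claw":1},
    {"linear":[0.59,-0.53,0],"turn":[0,0,0],"claw":1},
    {"linear":[0.59,-0.53,0],"turn":[0,0,0],"claw":1},
    {"linear":[0.59,-0.53,0],"turn":[0,0,0],"claw":1},
    {"linear":[0.59,-0.53,0],"turn":[0,0,0],"claw":1},
    {"linear":[0.59,-0.53,0],"turn":[0,0,0],"claw":1},
    {"linear":[0.59,-0.53,0],"turn":[0,0,0],"claw":1},
    {"linear":[0.59,-0.53,0],"turn":[0,0,0],"claw":1},
    {"linear":[0.59,-0.53,0],"turn":[0,0,0],"claw":1},
    {"linear":[0.59,-0.53,0],"turn":[0,0,0],"claw":1},
    {"linear":[0.59,-0.53,0],"turn":[0,0,0],"claw":1},
  ],
  grip_force=20,
)

```text
time: 1.88
position: [0.4599, -0.4508, 0.2223]
tool_rot: [3.134, -0.22, 0.0]
ft_force: [0.9, -0.4, 1.0]
grip_width: 0.008
```

move_arm(
  deltas=[
    {"linear":[-0.14,-0.89,0],"turn":[0,0,0],"claw":1},
    {"linear":[-0.14,-0.89,0],"turn":[0,0,0],"claw":1},
    {"linear":[-0.14,-0.89,0],"turn":[0,0,0],"claw":1},
    {"linear":[-0.14,-0.89,0],"turn":[0,0,0],"claw":1},
    {"linear":[-0.14,-0.89,0],"turn":[0,0,0],"claw":1},
    {"linear":[-0.14,-0.89,0],"turn":[0,0,0],"claw":1},
    {"linear":[-0.14,-0.89,0],"turn":[0,0,0],"claw":1},
    {"linear":[-0.14,-0.89,0],"turn":[0,0,0],"claw":1},
    {"linear":[-0.14,-0.89,0],"turn":[0,0,0],"claw":1},
    {"linear":[-0.14,-0.89,0],"turn":[0,0,0],"claw":1},
    {"linear":[-0.14,-0.89,0],"turn":[0,0,0],"claw":1},
    {"linear":[-0.14,-0.89,0],"turn":[0,0,0],"claw":1},
    {"linear":[-0.14,-0.89,0],"turn":[0,0,0],"claw":1},
    {"linear":[-0.14,-0.89,0],"turn":[0,0,0],"claw":1},
    {"linear":[-0.14,-0.89,0],"turn":[0,0,0],"claw":1},
    {"linear":[-0.14,-0.89,0],"turn":[0,0,0],"claw":1},
    {"linear":[-0.14,-0.89,0],"turn":[0,0,0],"claw":1},
    {"linear":[-0.14,-0.89,0],"turn":[0,0,0],"claw":1},
  ],
)

```text
time: 3.38
position: [0.451, 0.0362, 0.2224]
tool_rot: [3.133, -0.22, 0.001]
ft_force: [0.2, 0.4, 0.4]
grip_width: 0.005
```

```bash
cat >> h.py <<'E'
def rep():
    from scipy.spatial.transform import Rotation as R
    s=ctrl.get_state(); p=s["position"]; M=R.from_rotvec(s["tool_rot"]).as_matrix()
    C,S=np.cos(-.1396),np.sin(-.1396); q=p[:2]-[.507,.085]
    print("t",s["time"],"p",p.round(4),"ind xy mm",(1e3*np.array([C*q[0]+S*q[1],-S*q[0]+C*q[1]])).round(1),"tipz",(p+M[:,2]*.022)[2].round(4),"yaw",np.degrees(np.arctan2(M[1,0],M[0,0])).round(2),"tilt",M[:,2].round(3),"F",s["ft_force"].round(2),"g",s["grip_width"],"q",s["joint_positions"].round(2))
E
python3 -c "from h import *; rep()"
```

```text
t 3.3833 p [0.451  0.0362 0.2224] ind xy mm [-48.7 -56.2] tipz 0.2004 yaw -8.02 tilt [ 0.001 -0.001 -1.   ] F [0.2  0.4  0.44] g 0.004712158655493144 q [ 0.46 -0.09 -0.56  1.9  -0.05  1.33 -1.79]
```

move_arm(
  deltas=[
    {"linear":[0.3,-0.7,0],"turn":[0,0,0],"claw":1},
    {"linear":[0.3,-0.7,0],"turn":[0,0,0],"claw":1},
    {"linear":[0,-0.47,0.4],"turn":[0,0,0],"claw":1},
    {"linear":[0,0,0.7],"turn":[0,0,0],"claw":1},
    {"linear":[0,0,0.7],"turn":[0,0,0],"claw":1},
    {"linear":[0,0,0.6],"turn":[0,0,0],"claw":1},
    {"linear":[0,0,0.3],"turn":[0,0,0],"claw":1},
    {"linear":[0,0,0.2],"turn":[0,0,0],"claw":1},
    {"linear":[0,0,0],"turn":[0,0,0],"claw":1},
    {"linear":[0,0,0],"turn":[0,0,0],"claw":1},
  ],
)

```text
time: 4.22
position: [0.4773, 0.0879, 0.1358]
tool_rot: [-3.134, 0.22, -0.001]
ft_force: [0.1, -0.2, 0.6]
grip_width: 0.006
```

```bash
python3 -c "
from h import *; rep(); shot('side','side2.png',(170,110,280,235),5)"
```

```text
t 4.2167 p [0.4773 0.0879 0.1358] ind xy mm [-29.8  -1.2] tipz 0.1138 yaw -8.02 tilt [ 0.001  0.    -1.   ] F [ 0.09 -0.21  0.62] g 0.005687511628572683 q [ 0.39  0.07 -0.65  1.94  0.05  1.15 -1.98]
```

View pics/side2.png

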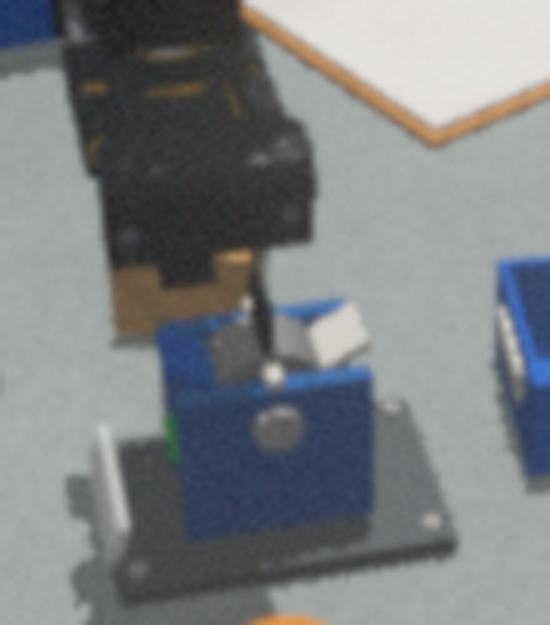

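The finger is just behind the upright black tooth at (262,320), clear of the cheeks.

move_arm(
  deltas=[
    {"linear":[0.1,0,0.08],"turn":[0,0,0],"claw":1},
    {"linear":[0.1,0,0],"turn":[0,0,0],"claw":1},
    {"linear":[0.1,0,0],"turn":[0,0,0],"claw":1},
    {"linear":[0.1,0,0],"turn":[0,0,0],"claw":1},
    {"linear":[0.1,0,0],"turn":[0,0,0],"claw":1},
    {"linear":[0.1,0,0],"turn":[0,0,0],"claw":1},
    {"linear":[0.1,0,0],"turn":[0,0,0],"claw":1},
    {"linear":[0.1,0,0],"turn":[0,0,0],"claw":1},
  ],
)

```text
time: 4.93
position: [0.5009, 0.0845, 0.1328]
tool_rot: [3.134, -0.22, -0.0]
ft_force: [-0.3, -0.1, 0.9]
grip_width: 0.005
```

```bash
python3 -c "from h import *; rep()"
```

```text
t 4.9333 p [0.5009 0.0845 0.1328] ind xy mm [-5.9 -1.3] tipz 0.1108 yaw -8.02 tilt [-0. -0. -1.] F [-0.34 -0.07  0.95] g 0.004597157213503233 q [ 0.38  0.13 -0.64  1.89  0.08  1.15 -2.  ]
```

move_arm(
  deltas=[
    {"linear":[0.1,0,0],"turn":[0,0,0],"claw":1},
    {"linear":[0.1,0,0],"turn":[0,0,0],"claw":1},
    {"linear":[0.1,0,0],"turn":[0,0,0],"claw":1},
    {"linear":[0.1,0,0],"turn":[0,0,0],"claw":1},
    {"linear":[0.1,0,0],"turn":[0,0,0],"claw":1},
    {"linear":[0.1,0,0],"turn":[0,0,0],"claw":1},
    {"linear":[0.1,0,0],"turn":[0,0,0],"claw":1},
    {"linear":[0,0,0],"turn":[0,0,0],"claw":1},
    {"linear":[0,0,0],"turn":[0,0,0],"claw":1},
  ],
)

```text
time: 5.68
position: [0.5215, 0.0817, 0.1328]
tool_rot: [-3.134, 0.22, 0.0]
ft_force: [-0.1, 0.2, 0.2]
grip_width: 0.0
```

```bash
python3 -c "
from h import *; rep(); shot('side','side3.png',(170,110,280,235),5)"
```

```text
t 5.6833 p [0.5215 0.0817 0.1328] ind xy mm [14.8 -1.3] tipz 0.1108 yaw -8.02 tilt [-0.  0. -1.] F [-0.09  0.16  0.22] g 0.0004879438612472533 q [ 0.38  0.17 -0.63  1.85  0.11  1.15 -2.01]
```

View pics/side3.png

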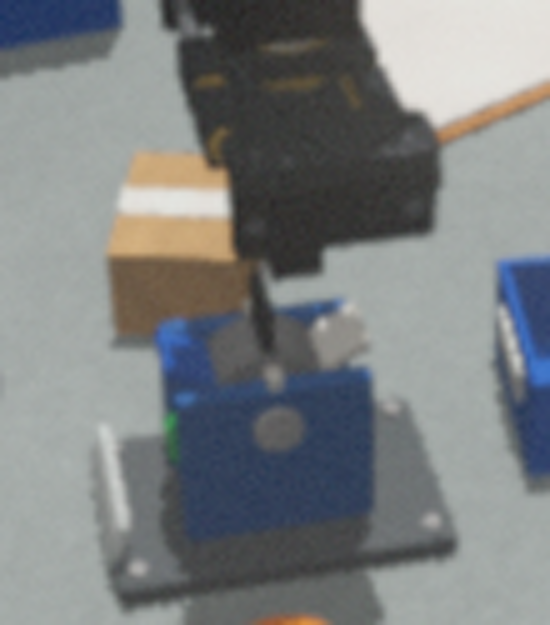

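Run:
```python
from h import *
C,S=np.cos(-.1396),np.sin(-.1396)
for n,o,k in(("side",(170,110),5),("top",(185,150),6)):
    d=shot(n,n+"4.png",(o[0],o[1],o[0]+100,o[1]+100),k)
    for m in((15,0,111),(5,-15,111),(24,-15,111),(24,15,111),(0,0,122),(15,0,181)):
        x,y,z=np.array(m)/1e3; u=proj(d,(.507+C*x-S*y,.085+S*x+C*y,z)); print(n,m,((u[0]-o[0])*k,(u[1]-o[1])*k))
```

```text
side (15, 0, 111) (np.float64(292.06883993320685), np.float64(301.4093325983713))
side (5, -15, 111) (np.float64(275.5324585791337), np.float64(326.2091485164427))
side (24, -15, 111) (np.float64(320.61420042268014), np.float64(319.7693112962379))
side (24, 15, 111) (np.float64(305.8132094400412), np.float64(277.66203953910986))
side (0, 0, 122) (np.float64(255.81302084976926), np.float64(285.24303820537625))
side (15, 0, 181) (np.float64(287.48949701056716), np.float64(161.063882240246))
top (15, 0, 111) (np.float64(263.67448192352526), np.float64(298.976351203649))
top (5, -15, 111) (np.float64(300.4420254176749), np.float64(332.6886064494363))
top (24, -15, 111) (np.float64(308.9052150320584), np.float64(281.07171732980987))
top (24, 15, 111) (np.float64(226.5839333674479), np.float64(268.08794792978017))
top (0, 0, 122) (np.float64(256.0889517964419), np.float64(335.3686686576721))
top (15, 0, 181) (np.float64(258.8966027566848), np.float64(266.3005707617493))
```

View pics/top4.png

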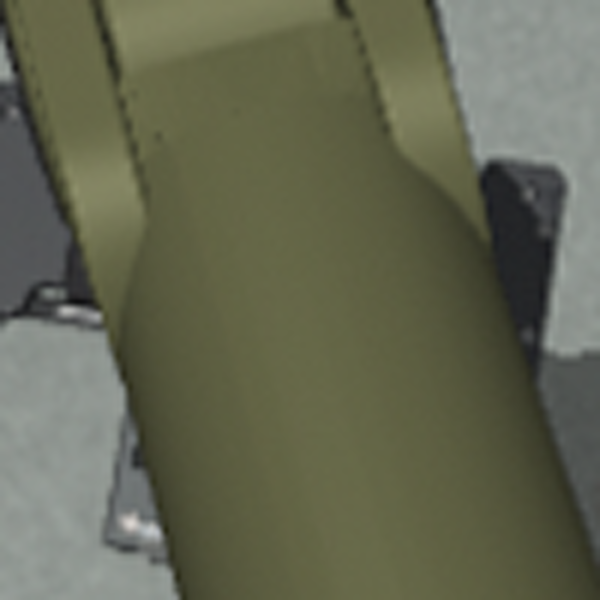

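Run:
```python
from h import *
C,S=np.cos(-.1396),np.sin(-.1396)
o=(185,110);k=8
d=cams.get_image("side"); im=cv2.resize(d["image"][o[1]:o[1]+75,o[0]:o[0]+90,::-1],None,fx=k,fy=k,interpolation=cv2.INTER_CUBIC)
im=cv2.convertScaleAbs(im,alpha=1.8,beta=25)
def P(m):
    x,y,z=np.array(m)/1e3; u=proj(d,(.507+C*x-S*y,.085+S*x+C*y,z)); return (int((u[0]-o[0]+.5)*k),int((u[1]-o[1]+.5)*k))
for a in(5.3,24.3):
  for b in(-16.3,13.7):
    cv2.line(im,P((a,b,111)),P((a,b,181)),(0,255,0),1)
for a,b in(((-22.7,-96,181),(52.3,-96,181)),((52.3,-96,181),(52.3,94,181))): cv2.line(im,P(a),P(b),(0,0,255),1)
cv2.line(im,P((0,-14,122)),P((0,14,122)),(0,255,255),1)
cv2.imwrite("pics/s5.png",im)
```

```text
(no output)
```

View pics/s5.png

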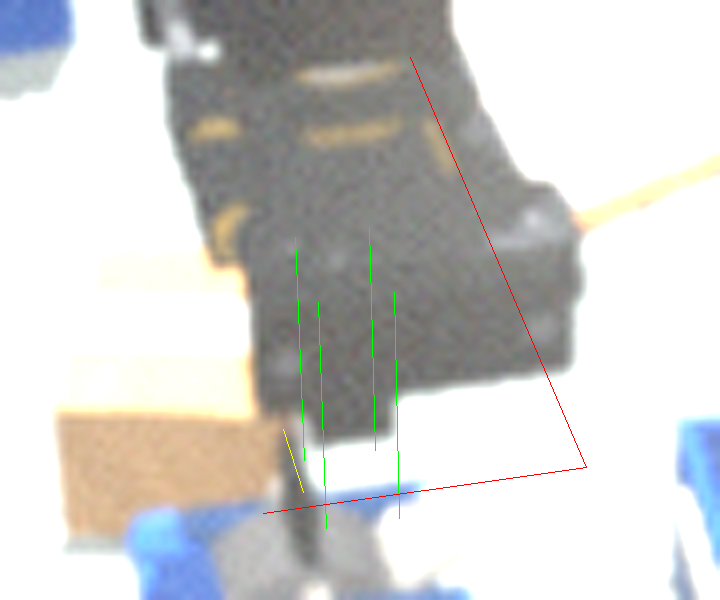

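Run:
```python
from h import *
C,S=np.cos(-.1396),np.sin(-.1396)
d=cams.get_image("top"); e=cams.get_image("side"); print(ctrl.get_state()["position"])
def w(m):
    x,y,z=np.array(m)/1e3; return np.array([.507+C*x-S*y,.085+S*x+C*y,z])
for z in(181,207,230): print(z,"top crop",[tuple((np.array(proj(d,w((a,-96,z))))-[185,150])*6) for a in(-22.7,52.3)])
for u,v in((572/8+185-.5,370/8+110-.5),(258/8+185-.5,405/8+110-.5)):
  for z in(.181,.2,.207,.215):
    p=atz(e,u,v,z)-[.507,.085,0]; print(z,"side corner ->ind",(1e3*np.array([C*p[0]+S*p[1],-S*p[0]+C*p[1]])).round(1))
im=d["image"][:,:,::-1][120:260,170:300]; cv2.imwrite("pics/t5.png",cv2.convertScaleAbs(cv2.resize(im,None,fx=4,fy=4,interpolation=cv2.INTER_CUBIC),alpha=1.6,beta=20))
```

```text
[0.52131168 0.0816482  0.13285277]
181 top crop [(np.float64(524.8296604149809), np.float64(421.17645022716187)), (np.float64(557.2786841599661), np.float64(203.11505480700185))]
207 top crop [(np.float64(530.0085512570295), np.float64(411.9085869290973)), (np.float64(563.2393804867894), np.float64(188.20528405946715))]
230 top crop [(np.float64(534.8273570317385), np.float64(403.28475194652407)), (np.float64(568.7811797681912), np.float64(174.34261958216683))]
0.181 side corner ->ind [ 58.6 -57.8]
0.2 side corner ->ind [ 51.7 -83.8]
0.207 side corner ->ind [ 49.1 -93.3]
0.215 side corner ->ind [  46.2 -104.3]
0.181 side corner ->ind [-16.6 -54.9]
0.2 side corner ->ind [-20.4 -81. ]
0.207 side corner ->ind [-21.9 -90.6]
0.215 side corner ->ind [ -23.5 -101.6]
```

View pics/t5.png

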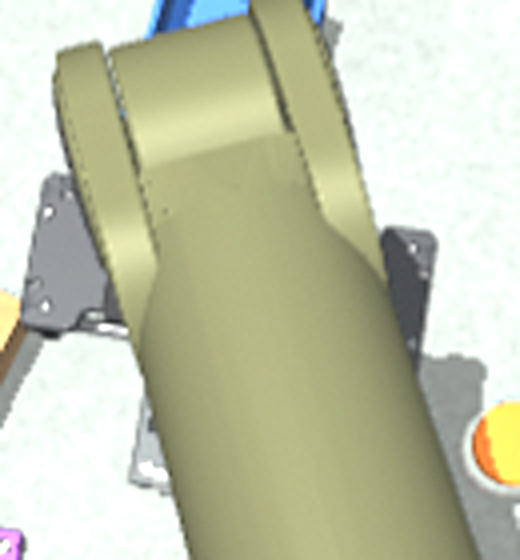

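The body and fingertips both show about 26 mm higher in the side view than the reported TCP implies, while x and y agree, so the finger passed above the tooth at (0,0,122). The tip is really near z≈0.137. I'll retreat and go down in guarded steps.

move_arm(
  deltas=[
    {"linear":[-0.5,0,-0.1],"turn":[0,0,0],"claw":1},
    {"linear":[-0.5,0,0],"turn":[0,0,0],"claw":1},
    {"linear":[-0.5,0,0],"turn":[0,0,0],"claw":1},
    {"linear":[0,0,0.2],"turn":[0,0,0],"claw":1},
    {"linear":[0,0,0.2],"turn":[0,0,0],"claw":1},
    {"linear":[0,0,0.2],"turn":[0,0,0],"claw":1},
    {"linear":[0,0,0],"turn":[0,0,0],"claw":1},
  ],
)

```text
time: 6.57
position: [0.4765, 0.0875, 0.1163]
tool_rot: [3.134, -0.22, -0.004]
ft_force: [-0.0, -0.7, 0.1]
grip_width: 0.007
```

move_arm(
  deltas=[
    {"linear":[0,0,0.1],"turn":[0,0,0],"claw":1},
    {"linear":[0,0,0],"turn":[0,0,0],"claw":1},
  ],
)

```text
time: 6.73
position: [0.4769, 0.0878, 0.1141]
tool_rot: [-3.134, 0.22, 0.002]
ft_force: [-0.9, -1.0, 0.5]
grip_width: 0.008
```

```bash
cat > ov.py <<'E'
from h import *
import sys
C,S=np.cos(-.1396),np.sin(-.1396)
o=(185,120);k=8
d=cams.get_image("side"); im=cv2.resize(d["image"][o[1]:o[1]+75,o[0]:o[0]+90,::-1],None,fx=k,fy=k,interpolation=cv2.INTER_CUBIC)
im=cv2.convertScaleAbs(im,alpha=1.8,beta=25)
def P(m):
    x,y,z=np.array(m)/1e3; u=proj(d,(.507+C*x-S*y,.085+S*x+C*y,z)); return (int((u[0]-o[0]+.5)*k),int((u[1]-o[1]+.5)*k))
X,Y,Z=map(float,sys.argv[2:5])
c=[(X-9.5,Y-15),(X+9.5,Y-15),(X+9.5,Y+15)]
cv2.polylines(im,[np.array([P((a,b,Z)) for a,b in c])],False,(0,255,0),1)
cv2.line(im,P((0,-14,122)),P((0,14,122)),(0,255,255),1)
cv2.imwrite("pics/"+sys.argv[1],im); rep()
E
python3 ov.py s6.png -30 -1 112
```

```text
t 6.7833 p [0.477  0.0879 0.1144] ind xy mm [-30.1  -1.3] tipz 0.0924 yaw -8.02 tilt [-0.001  0.    -1.   ] F [ 0.39  0.12 -0.28] g 0.007799910070068783 q [ 0.39  0.09 -0.65  1.96  0.06  1.1  -2.  ]
```

View pics/s6.png

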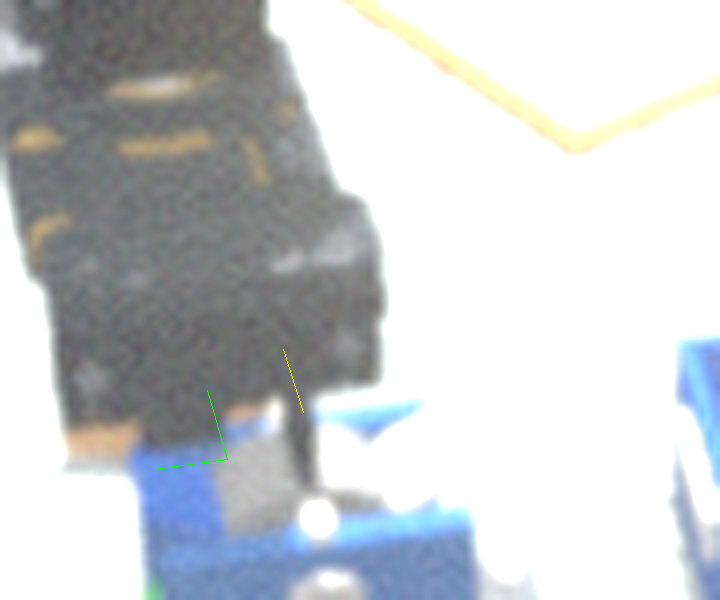

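The fingertip's lower edge is at (145–220, 442) against about 464 expected for z=112, so the tip is about 7 mm higher, at z≈0.119. I'll lower it 8 mm and push.

move_arm(
  deltas=[
    {"linear":[0,0,0.14],"turn":[0,0,0],"claw":1},
    {"linear":[0,0,0.13],"turn":[0,0,0],"claw":1},
    {"linear":[0.1,0,0],"turn":[0,0,0],"claw":1},
    {"linear":[0.1,0,0],"turn":[0,0,0],"claw":1},
    {"linear":[0.1,0,0],"turn":[0,0,0],"claw":1},
    {"linear":[0.1,0,0],"turn":[0,0,0],"claw":1},
    {"linear":[0.1,0,0],"turn":[0,0,0],"claw":1},
    {"linear":[0.1,0,0],"turn":[0,0,0],"claw":1},
    {"linear":[0.1,0,0],"turn":[0,0,0],"claw":1},
    {"linear":[0.1,0,0],"turn":[0,0,0],"claw":1},
    {"linear":[0.1,0,0],"turn":[0,0,0],"claw":1},
  ],
)

```text
time: 7.7
position: [0.5022, 0.0844, 0.1062]
tool_rot: [3.133, -0.219, -0.006]
ft_force: [-3.0, 0.9, -1.3]
grip_width: 0.006
```

```bash
python3 -c "from h import *; rep()"
```

```text
t 7.7 p [0.5022 0.0844 0.1062] ind xy mm [-4.6 -1.3] tipz 0.0842 yaw -7.99 tilt [-0.004 -0.    -1.   ] F [-3.04  0.93 -1.29] g 0.0055594252646645114 q [ 0.38  0.17 -0.64  1.92  0.11  1.1  -2.02]
```

Contact: 3 N against the push. I'll continue past 30°.

move_arm(
  deltas=[
    {"linear":[0.1,0,0],"turn":[0,0,0],"claw":1},
    {"linear":[0.1,0,0],"turn":[0,0,0],"claw":1},
    {"linear":[0.1,0,0],"turn":[0,0,0],"claw":1},
    {"linear":[0.1,0,0],"turn":[0,0,0],"claw":1},
    {"linear":[0.1,0,0],"turn":[0,0,0],"claw":1},
    {"linear":[0.1,0,0],"turn":[0,0,0],"claw":1},
    {"linear":[0.05,0,0],"turn":[0,0,0],"claw":1},
    {"linear":[0,0,0],"turn":[0,0,0],"claw":1},
    {"linear":[0,0,0],"turn":[0,0,0],"claw":1},
    {"linear":[0,0,0],"turn":[0,0,0],"claw":1},
    {"linear":[0,0,0],"turn":[0,0,0],"claw":1},
  ],
)

```text
time: 8.62
position: [0.5228, 0.0815, 0.1067]
tool_rot: [3.134, -0.219, 0.0]
ft_force: [-0.3, 0.7, 0.1]
grip_width: 0.001
```

```bash
python3 ov.py s7.png 15 -1 111
```

```text
t 8.6667 p [0.5228 0.0815 0.1067] ind xy mm [16.1 -1.3] tipz 0.0847 yaw -8.0 tilt [ 0. -0. -1.] F [ 0.08 -0.1  -0.84] g 0.003207827468497501 q [ 0.37  0.21 -0.63  1.87  0.14  1.11 -2.02]
```

View pics/s7.png

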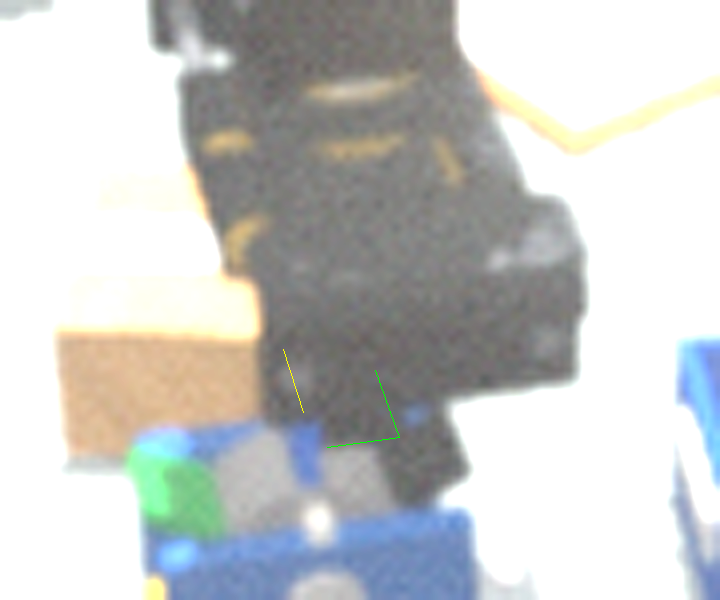

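The click is done: blue is upright at (308,455), green is behind at (185,500) and black is ahead at (430,465), so 3 clicks remain. The tip matches the z=111 overlay. Next is the second click.

```bash
cat > col.py <<'E'
from h import *
C,S=np.cos(-.1396),np.sin(-.1396)
d=cams.get_image("side"); rep()
def c(m):
    x,y,z=np.array(m)/1e3; u,v=proj(d,(.507+C*x-S*y,.085+S*x+C*y,z)); u,v=int(round(u)),int(round(v)); return np.median(d["image"][v-1:v+2,u-1:u+2].reshape(-1,3),0)
print("upright",c((-3,-4,104)),c((-3,-10,107)),"rear",c((-38,0,97)),"front",c((38,-3,93)))
E
python3 col.py
```

```text
t 8.7167 p [0.5228 0.0814 0.1067] ind xy mm [16.1 -1.3] tipz 0.0847 yaw -8.01 tilt [-0. -0. -1.] F [-0.73  1.01 -0.66] g 0.005095887756810727 q [ 0.37  0.21 -0.63  1.87  0.14  1.11 -2.02]
upright [80. 83. 94.] [61. 71. 94.] rear [ 67. 150.  87.] front [48. 48. 49.]
```

move_arm(
  deltas=[
    {"linear":[0,0,-0.43],"turn":[0,0,0],"claw":1},
    {"linear":[0,0,-0.44],"turn":[0,0,0],"claw":1},
    {"linear":[0,0,0],"turn":[0,0,0],"claw":1},
    {"linear":[-0.51,0,0],"turn":[0,0,0],"claw":1},
    {"linear":[-0.51,0,0],"turn":[0,0,0],"claw":1},
    {"linear":[-0.51,0,0],"turn":[0,0,0],"claw":1},
    {"linear":[0,0,0],"turn":[0,0,0],"claw":1},
    {"linear":[0,0,0.3],"turn":[0,0,0],"claw":1},
    {"linear":[0,0,0.3],"turn":[0,0,0],"claw":1},
    {"linear":[0,0,0.26],"turn":[0,0,0],"claw":1},
    {"linear":[0,0,0],"turn":[0,0,0],"claw":1},
  ],
)

```text
time: 9.63
position: [0.4763, 0.0875, 0.1046]
tool_rot: [-3.134, 0.22, 0.006]
ft_force: [-0.4, -0.0, -0.3]
grip_width: 0.003
```

```bash
python3 col.py
```

```text
t 9.6833 p [0.4767 0.0876 0.1054] ind xy mm [-30.3  -1.6] tipz 0.0834 yaw -8.02 tilt [-0.003  0.    -1.   ] F [ 0.57 -0.77  0.27] g 0.0014542360604505682 q [ 0.39  0.11 -0.65  1.97  0.07  1.09 -2.  ]
upright [66. 73. 89.] [63. 73. 96.] rear [47. 58. 51.] front [57. 60. 59.]
```

move_arm(
  deltas=[
    {"linear":[0.11,0,0],"turn":[0,0,0],"claw":1},
    {"linear":[0.11,0,0],"turn":[0,0,0],"claw":1},
    {"linear":[0.11,0,0],"turn":[0,0,0],"claw":1},
    {"linear":[0.11,0,0],"turn":[0,0,0],"claw":1},
    {"linear":[0.11,0,0],"turn":[0,0,0],"claw":1},
    {"linear":[0.11,0,0],"turn":[0,0,0],"claw":1},
    {"linear":[0.11,0,0],"turn":[0,0,0],"claw":1},
    {"linear":[0.11,0,0],"turn":[0,0,0],"claw":1},
    {"linear":[0.11,0,0],"turn":[0,0,0],"claw":1},
    {"linear":[0.11,0,0],"turn":[0,0,0],"claw":1},
    {"linear":[0.11,0,0],"turn":[0,0,0],"claw":1},
    {"linear":[0.11,0,0],"turn":[0,0,0],"claw":1},
    {"linear":[0.11,0,0],"turn":[0,0,0],"claw":1},
    {"linear":[0.11,0,0],"turn":[0,0,0],"claw":1},
    {"linear":[0,0,0],"turn":[0,0,0],"claw":1},
    {"linear":[0,0,0],"turn":[0,0,0],"claw":1},
    {"linear":[0,0,0],"turn":[0,0,0],"claw":1},
    {"linear":[0,0,0],"turn":[0,0,0],"claw":1},
  ],
)

```text
time: 11.18
position: [0.5231, 0.0814, 0.107]
tool_rot: [3.134, -0.219, 0.0]
ft_force: [-0.3, -0.8, -0.2]
grip_width: 0.007
```

```bash
python3 col.py
```

```text
t 11.2333 p [0.5231 0.0814 0.107 ] ind xy mm [16.4 -1.3] tipz 0.085 yaw -8.0 tilt [ 0. -0. -1.] F [0.11 0.64 0.07] g 0.0035182604806015213 q [ 0.37  0.21 -0.63  1.87  0.14  1.11 -2.02]
upright [77. 86. 79.] [67. 88. 71.] rear [206. 186.  65.] front [ 52.  76. 126.]
```

Green is now upright, with yellow behind and blue ahead, so 2 clicks remain. The third click uses the same motion, and then the wheel settles on yellow.

move_arm(
  deltas=[
    {"linear":[0,0,-0.43],"turn":[0,0,0],"claw":1},
    {"linear":[0,0,-0.44],"turn":[0,0,0],"claw":1},
    {"linear":[0,0,0],"turn":[0,0,0],"claw":1},
    {"linear":[-0.51,0,0],"turn":[0,0,0],"claw":1},
    {"linear":[-0.51,0,0],"turn":[0,0,0],"claw":1},
    {"linear":[-0.52,0,0],"turn":[0,0,0],"claw":1},
    {"linear":[0,0,0],"turn":[0,0,0],"claw":1},
    {"linear":[0,0,0.3],"turn":[0,0,0],"claw":1},
    {"linear":[0,0,0.3],"turn":[0,0,0],"claw":1},
    {"linear":[0,0,0.26],"turn":[0,0,0],"claw":1},
    {"linear":[0,0,0],"turn":[0,0,0],"claw":1},
  ],
)

```text
time: 12.15
position: [0.4763, 0.0875, 0.1049]
tool_rot: [-3.134, 0.22, 0.006]
ft_force: [-0.4, -0.5, -0.7]
grip_width: 0.008
```

move_arm(
  deltas=[
    {"linear":[0.11,0,0],"turn":[0,0,0],"claw":1},
    {"linear":[0.11,0,0],"turn":[0,0,0],"claw":1},
    {"linear":[0.11,0,0],"turn":[0,0,0],"claw":1},
    {"linear":[0.11,0,0],"turn":[0,0,0],"claw":1},
    {"linear":[0.11,0,0],"turn":[0,0,0],"claw":1},
    {"linear":[0.11,0,0],"turn":[0,0,0],"claw":1},
    {"linear":[0.11,0,0],"turn":[0,0,0],"claw":1},
    {"linear":[0.11,0,0],"turn":[0,0,0],"claw":1},
    {"linear":[0.11,0,0],"turn":[0,0,0],"claw":1},
    {"linear":[0.11,0,0],"turn":[0,0,0],"claw":1},
    {"linear":[0.11,0,0],"turn":[0,0,0],"claw":1},
    {"linear":[0.11,0,0],"turn":[0,0,0],"claw":1},
    {"linear":[0.11,0,0],"turn":[0,0,0],"claw":1},
    {"linear":[0.11,0,0],"turn":[0,0,0],"claw":1},
    {"linear":[0,0,0],"turn":[0,0,0],"claw":1},
    {"linear":[0,0,0],"turn":[0,0,0],"claw":1},
    {"linear":[0,0,0],"turn":[0,0,0],"claw":1},
    {"linear":[0,0,0],"turn":[0,0,0],"claw":1},
  ],
)

```text
time: 13.65
position: [0.5231, 0.0814, 0.1073]
tool_rot: [3.134, -0.219, 0.0]
ft_force: [0.2, -0.6, 0.0]
grip_width: 0.0
```

```bash
python3 col.py
```

```text
t 13.7 p [0.5231 0.0814 0.1073] ind xy mm [16.4 -1.3] tipz 0.0853 yaw -8.01 tilt [ 0. -0. -1.] F [-0.91  0.05 -0.19] g 0.004042431905749211 q [ 0.37  0.21 -0.63  1.87  0.14  1.11 -2.02]
upright [99. 97. 78.] [109.  99.  61.] rear [190.  62.  58.] front [ 52. 103.  64.]
```

Yellow is upright, with red behind and green ahead. I'll lift, let it settle, and make the last flick.

move_arm(
  deltas=[
    {"linear":[0,0,-0.43],"turn":[0,0,0],"claw":1},
    {"linear":[0,0,-0.44],"turn":[0,0,0],"claw":1},
    {"linear":[0,0,0],"turn":[0,0,0],"claw":1},
    {"linear":[0,0,0],"turn":[0,0,0],"claw":1},
    {"linear":[0,0,0],"turn":[0,0,0],"claw":1},
    {"linear":[0,0,0],"turn":[0,0,0],"claw":1},
    {"linear":[-0.51,0,0],"turn":[0,0,0],"claw":1},
    {"linear":[-0.51,0,0],"turn":[0,0,0],"claw":1},
    {"linear":[-0.52,0,0],"turn":[0,0,0],"claw":1},
    {"linear":[0,0,0],"turn":[0,0,0],"claw":1},
    {"linear":[0,0,0.3],"turn":[0,0,0],"claw":1},
    {"linear":[0,0,0.3],"turn":[0,0,0],"claw":1},
    {"linear":[0,0,0.27],"turn":[0,0,0],"claw":1},
    {"linear":[0,0,0],"turn":[0,0,0],"claw":1},
    {"linear":[0,0,0],"turn":[0,0,0],"claw":1},
  ],
)

```text
time: 14.95
position: [0.477, 0.0878, 0.1061]
tool_rot: [-3.134, 0.22, 0.004]
ft_force: [-0.0, 0.3, 0.3]
grip_width: 0.007
```

move_arm(
  deltas=[
    {"linear":[0.11,0,0],"turn":[0,0,0],"claw":1},
    {"linear":[0.11,0,0],"turn":[0,0,0],"claw":1},
    {"linear":[0.11,0,0],"turn":[0,0,0],"claw":1},
    {"linear":[0.11,0,0],"turn":[0,0,0],"claw":1},
    {"linear":[0.11,0,0],"turn":[0,0,0],"claw":1},
    {"linear":[0.11,0,0],"turn":[0,0,0],"claw":1},
    {"linear":[0.11,0,0],"turn":[0,0,0],"claw":1},
    {"linear":[0.11,0,0],"turn":[0,0,0],"claw":1},
    {"linear":[0.11,0,0],"turn":[0,0,0],"claw":1},
    {"linear":[0.11,0,0],"turn":[0,0,0],"claw":1},
    {"linear":[0.11,0,0],"turn":[0,0,0],"claw":1},
    {"linear":[0.11,0,0],"turn":[0,0,0],"claw":1},
    {"linear":[0.11,0,0],"turn":[0,0,0],"claw":1},
    {"linear":[0.11,0,0],"turn":[0,0,0],"claw":1},
    {"linear":[0,0,0],"turn":[0,0,0],"claw":1},
    {"linear":[0,0,0],"turn":[0,0,0],"claw":1},
    {"linear":[0,0,0],"turn":[0,0,0],"claw":1},
    {"linear":[0,0,0],"turn":[0,0,0],"claw":1},
  ],
)

```text
time: 16.45
position: [0.5231, 0.0814, 0.1073]
tool_rot: [3.134, -0.219, 0.0]
ft_force: [0.1, 1.0, -0.4]
grip_width: 0.006
```

```bash
python3 col.py
```

```text
t 16.5 p [0.5231 0.0814 0.1073] ind xy mm [16.4 -1.3] tipz 0.0853 yaw -8.01 tilt [ 0. -0. -1.] F [-0.53 -0.2  -0.39] g 0.0018626566978277048 q [ 0.37  0.21 -0.64  1.87  0.14  1.11 -2.02]
upright [97. 78. 76.] [101.  61.  60.] rear [200. 199. 191.] front [150. 133.  55.]
```

Red is upright, with white behind and yellow ahead. I'll lift straight up, clear and check.

move_arm(
  deltas=[
    {"linear":[0,0,-0.4],"turn":[0,0,0],"claw":1},
    {"linear":[0,0,-0.7],"turn":[0,0,0],"claw":1},
    {"linear":[0,0,-0.8],"turn":[0,0,0],"claw":1},
    {"linear":[0,0,-0.8],"turn":[0,0,0],"claw":1},
    {"linear":[0,0,-0.8],"turn":[0,0,0],"claw":1},
    {"linear":[0,0,-0.5],"turn":[0,0,0],"claw":1},
    {"linear":[0,0.8,0],"turn":[0,0,0],"claw":1},
    {"linear":[0,0.9,0],"turn":[0,0,0],"claw":1},
    {"linear":[0,0.9,0],"turn":[0,0,0],"claw":1},
    {"linear":[0,0.9,0],"turn":[0,0,0],"claw":1},
    {"linear":[0,0.9,0],"turn":[0,0,0],"claw":1},
    {"linear":[0,0.9,0],"turn":[0,0,0],"claw":1},
    {"linear":[0,0.9,0],"turn":[0,0,0],"claw":1},
    {"linear":[0,0.9,0],"turn":[0,0,0],"claw":1},
    {"linear":[0,0.9,0],"turn":[0,0,0],"claw":1},
    {"linear":[0,0.9,0],"turn":[0,0,0],"claw":1},
    {"linear":[0,0,0],"turn":[0,0,0],"claw":1},
    {"linear":[0,0,0],"turn":[0,0,0],"claw":1},
  ],
)

```text
time: 18.0
position: [0.4856, -0.1846, 0.2281]
tool_rot: [3.133, -0.225, 0.001]
ft_force: [-0.2, 1.5, -0.0]
grip_width: 0.005
```

Run:
```python
from h import *
rep(); a=cams.get_image("top")["image"][140:280,120:320,::-1]; b=cams.get_image("side")["image"][130:290,170:335,::-1]
a=cv2.resize(a,(560,392)); b=cv2.resize(b,(0,0),fx=392/160,fy=392/160)
im=np.hstack([a,b])[:, :]; im=cv2.resize(im,(800,int(im.shape[0]*800/im.shape[1]))) if im.shape[1]>800 else im
cv2.imwrite("pics/fin.png",im)
```

```text
t 18.0 p [ 0.4856 -0.1846  0.2281] ind xy mm [  16.3 -269.9] tipz 0.2061 yaw -8.22 tilt [ 0.001 -0.    -1.   ] F [-0.24  1.53 -0.04] g 0.005239936567188433 q [ 0.7   0.06 -0.4   1.75  0.02  1.34 -1.42]
```

View pics/fin.png

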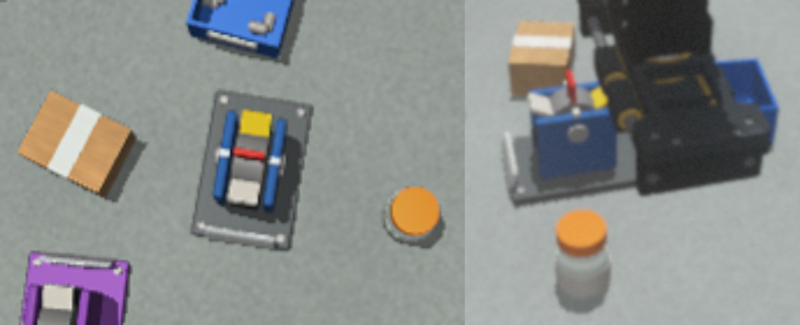

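Red stands upright between the marks at (250,155). The bin, carton and jar look undisturbed and the arm is clear.

Run:
```python
from h import *
a=cv2.cvtColor(cv2.resize(cv2.imread("pics/top0.png"),(512,384)),6).astype(np.float32); d=cams.get_image("top")["image"]; b=cv2.cvtColor(d,cv2.COLOR_RGB2GRAY).astype(np.float32)
for n,(x0,y0,x1,y1) in dict(plate=(198,225,255,252),bin=(195,100,258,170),carton=(120,172,185,230),jar=(278,212,318,250)).items():
    print(n,cv2.phaseCorrelate(a[y0:y1,x0:x1].copy(),b[y0:y1,x0:x1].copy()))
ctrl.close_job()
```

```text
plate ((-0.054387693726599906, 0.3215004681031566), 0.7948949007340419)
bin ((-0.012460321635302307, 0.013289999162189758), 0.9884900601270298)
carton ((0.012456982261127791, -0.017366916567251423), 0.9788551899845953)
jar ((-0.028353911123964792, 0.029590438721552204), 1.0020411378145218)
the job is handed in; nothing more can be done
```

I flicked the thumbwheel forward four clicks with the closed fingertip, from black through blue, green and yellow to red, and handed the job in at about 18 s. It settled with the yellow tooth upright before the last flick.

- **Final check:** the last pictures show the red tooth upright between the white marks, with the arm clear of everything. Compared with the start, the bin, carton and jar show no shift (under 0.05 px). The base plate is within about 0.3 px (under 1 mm).
- **Disagreement:** the fingertips appeared about 26 mm higher in the side camera than the reported TCP pose and tip offset imply. Because of this, my first stroke passed over the tooth without touching it. I corrected the height from the picture, and the contact force (about 3 N) and the clicks that followed confirmed the correction.
- **Not measured directly:** I judged the wheel position after each click by tooth colours in the camera images, not by a joint reading.

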